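Clamp a radio board with the inner of two concentric knobs

ROBOT

A 7-joint arm with a two-finger parallel gripper is mounted at the origin on the work surface. World frame = base frame: x ahead of the robot, y to its left, z up, the work surface at z = 0. Lengths are in m, angles in degrees, forces in N, time in s.
With the tool pointing down it reaches from about 0.425 to 0.875 m from the base axis. Payload 4.7 kg.
Tool frame: the origin (TCP) lies on the centre line of the jaws, within the pads' length; the fingertips stand 8 mm ahead of it and the grasp point (between the pads) lies 11 mm behind it; z points along the fingers, x is the direction in which the jaws open and shut, and the axes are right-handed (so a half turn about z gives the same grasp; the last joint's range is limited). The gripper opens to 87 mm and grips with 3 to 60 N. Pads are 19 mm wide; open, the fingers measure 117 mm over their backs; the gripper's body (75 mm by 190 mm) begins 51 mm behind the grasp point.
Start: joints at [76.152, 18.392, -4.016, 83.108, 1.295, 78.541, -3.26], TCP at [0.164, -0.629, 0.21] pointing down, gripper open.
Joint ranges: [-163.93, 163.93], [-17.29, 119.83], [-79.2, 71.16], [3.27, 140.29], [-89.18, 269.18], [5.43, 117.66], [-154.24, 154.24]. Speed limits (degrees/s): [147.25, 147.25, 180, 180, 180, 180, 180].

INTERFACE

Orientations are given as [roll, pitch, yaw] about the fixed x, y, z axes, in that order (R = Rz(yaw) Ry(pitch) Rx(roll)).
In Python, from cell import telemetry, read_camera, get_calibration, sign_off gives the robot as it stands. The module is installed in compiled form; this text tells all that it offers.
- The arm moves only by the tool carry_out, never from a script. Its arguments are lists of equal length, an entry for each row: "translation": the shift along the tool's x, y, z in cm, a list of three; "turn": the turn about the tool's z in rad; "gripper": the opening, from 0 (shut) to 1 (fully open). In form: {"translation": [[dx, dy, dz], ...], "turn": [turn, ...], "gripper": [gripper, ...]}. A call has 1 to 5 rows; each row is the pose to reach, as a shift and turn from the pose commanded when the call began, along the tool's axes at that moment; what a row does not reach only later rows make up. A row lasts 1/8 s, in which the tool goes at most 62.5 mm and 10.7 degrees, less where a joint would pass 70% of its speed; a pose out of reach is approached as far as the arm can. A call with a gripper value outside its range is refused whole. The fingers move at their own pace and stop on an object; "squeeze" is the grip in N (left out, the last holds). Time passes only in rows, so rows that repeat a pose let the fingers close. It gives the time, the measured TCP pose, the force and the opening at its end, in the units of the state.
- telemetry.get_obs(): the state, without advancing time (a new reading comes with each control period).
- read_camera(name): name is "scene" or "top"; returns the picture (384x512x3 uint8, red, green, blue); there is no depth.
- get_calibration(name): a dict with "fx", "fy", "cx", "cy" (pixels), "R" (3x3) and "t" (3): a world point X has camera coordinates R X + t. Camera axes: x right, y down, z forward; pixel columns grow to the right and rows downward; lengths in m; the calibration is good to about 2 mm. A picture is of the moment at which its call begins. get_calibration takes no time and is no camera call.
- sign_off(): hands the job in, once; it reports no verdict.
The state is a dict: "time_s": time; "qpos": joint angles; "joint_velocities": joint speeds; "effort": joint torques, N m; "tool_pos": TCP position; "tool_rot": TCP orientation; "force": force on the tool from outside, world axes, zero at the start; "wrist_torque": the same for the moment, N m; "grip_width": finger opening in m.
Only numpy, scipy, OpenCV 4.12 (cv2) and the standard library are available. Lean on these libraries where they do the work, as an engineer would, in place of code of your own. Each camera call takes 0.05 s, during which the arm holds its last target.

TASK

Push the radio board tray along its rails until it is fully home against the press's end stop, then turn the small inner knob clockwise until the sprung nose bears on the board's metal cover with about 10 newtons: feel for the nose landing, and never crush the board. Leave the large outer ring as it is set, do not shift the other things on the bench, and let go.

Things in the scene. Friction and masses are not known exactly. Their poses are not given: they have to be found in the camera images.
- press: Board press, fixed. Origin on the bench under the vertical axis of both knobs; x along the rails to the end stop, roughly away from the robot; z up. Base plate 8 mm thick, 115 wide, x -170 to +85 mm; rails 83 mm apart, tops 20 mm up, x -150 to +50; stop face at x = +45. Overhead arm 44 mm wide, x -30 to +83, 80 to 102 mm up, barrel radius 24 mm on the axis. Rails open towards -x.
- module: Radio board in an aluminium tray, loose between the rails: 150 mm along x (as the press's x), 80 wide, 16 high; steel cover 100 x 36 mm on it, top 24 mm above the underside. 0.22 kg. Origin: centre of the underside, 8 mm above the bench. Pushed at its near (-x) end, 75 mm from the origin. Home, its origin is at x = -30 mm in the press's frame; it starts 25 to 50 mm short.
- inner_grip (a point): Centre of the small inner knob, on the spindle axis half-way up it, 136 mm above the bench. Round ribbed grey plastic, diameter 32 mm, 28 mm high, upright axis, standing 2 mm clear above the outer ring, top at 150 mm.
- inner (a joint): Inner knob's turn in rad, 0 at the start, growing clockwise from above, end 1.7. Drives the foot down 12 mm per rad. Friction, about 0.2 N m, also holds it where it is left. Once the nose has landed the torque is higher by 0.012 N m per newton of nose force than before, when turned in the same manner (same speed or equal small steps; held still, the friction part mostly fades). The right force is met 0.5 to 1.5 rad from the start: one grasp will do.
- outer (a joint): Outer ring's turn in rad, clockwise seen from above; set differently every time. Turns very lightly (0.012 N m), and is to be left alone.
- outer_mark (a point): White mark near the rim of the outer ring, on its top face, 24 mm from the axis and 120 mm above the bench. The ring is grey ribbed plastic, diameter 65 mm, from 103 to 120 mm above the bench, concentric with and just below the inner knob. It may move 3 mm at most.
- foot: Steel foot under the arm, radius 9 mm. Origin: centre of its lower face, 62 mm above the bench at the start. Below it a sprung nose with a 13 mm rubber tip sticks out 16 to 26 mm, set anew each time and not measured: the gap from tip to cover is 4 to 14 mm. Spring 3.5 N per mm (42 N per rad of the inner knob after landing). Wanted nose force 10 N; 6 to 14 is good, over 18 harms the board.
- spool: Grey solder spool, standing beside the press on its +y side; diameter 54 mm, height 36 mm. Origin under its centre. Bystander.
- flux: Small bottle beside the press on its -y side; diameter 32 mm, height 65 mm. Origin under its centre. Bystander.
- driver: Screwdriver lying beside the rails on the +y side, along its x, 150 mm long. Bystander.
- tweezers: Steel tweezers lying beside the rails on the -y side, along their x, 120 mm long, 6 mm high. Bystander.
- parts_tray: Divided parts tray 90 x 130 x 28 mm, off to the right. Origin under its centre. Bystander.
- capacitor: Standing aluminium can, diameter 30 mm, height 45 mm, off to the left. Origin under its centre. Bystander.
- brush: Small brush lying off to the left, 150 mm long. Bystander.
Not all that is in view belongs to the job. Leave any purple look-alike of the module alone.

How it is judged (in metres and radians):
On the way, in this order (a step that is already met when the one before it is completed fails the run):
1. the tray is fully home against the end stop (x of module in the frame of press above -0.0325 m and angle between the x axis of module and the x axis of press, either way round below 0.06 rad), for 0.2 s.
2. with the tray home, the nose bears on the cover with 6 to 14 N (all of step 1 and contact force between foot and module between 6 and 14 N), for 0.3 s.
At the end, for the whole second after the job is handed in: The tray is home (within 2.5 mm of the end stop, square to within 0.06 rad) and at rest, the nose bears on its cover with 6 to 14 N, and the mark on the outer ring is within 3 mm of where it was (all of step 2 and linear speed of module below 0.01 m/s and distance of outer_mark from where it was at the start of the episode below 0.003 m); the robot touches nothing.
It fails at once if the outer ring is turned: its mark moves by more than 3 mm (distance of outer_mark from where it was at the start of the episode above 0.003 m).
It fails at once if the nose presses on the board with more than 18 N (contact force between foot and module above 18 N).
It fails at once if a bystander is shifted by more than 20 mm (distance of any of spool, flux, driver, tweezers, parts_tray, capacitor, brush from where it was at the start of the episode above 0.02 m).
It also fails if it takes over 72 s, if anything falls off the work surface, if the arm or the gripper's body presses on something with over 40 N, if the wrist force passes 120 N, or if a joint passes its speed limit or range.

## Working session

There is one attempt and no reset: what is moved stays moved. The work goes in short steps, Python scripts to look and compute and a tool call to move; the robot and the scene stay as the last step left them, time stands still between calls to the robot, and variables do not carry over. Pictures are saved under pics/ and viewed, and the job is handed in when it is done.

Besides the shell and the picture viewer there is one more tool, called after "Request:" by a JSON object that holds its "op" and its "data". carry_out: Moves the arm, as the interface text tells. Its arguments: {"type":"object","properties":{"translation":{"type":"array","items":{"type":"array","items":{"type":"number"}}},"turn":{"type":"array","items":{"type":"number"}},"gripper":{"type":"array","items":{"type":"number"}},"squeeze":{"type":"number"}},"required":["translation","turn","gripper"]}

```bash
mkdir -p pics
python3 - <<'E'
from cell import *
import cv2
for n in ("scene","top"):
    im=read_camera(n); cv2.imwrite(f"pics/{n}0.png",im[:,:,::-1]); c=get_calibration(n); print(n,c)
print(telemetry.get_obs())
E
```

```text
scene {'fx': 375.9487110629723, 'fy': 375.9487110629723, 'cx': 256.7328788750178, 'cy': 189.7462390224666, 'R': array([[ 0.73696101,  0.67593006,  0.00264957],
       [ 0.45300323, -0.49098883, -0.74412233],
       [-0.50167375,  0.54958941, -0.66803812]]), 't': array([-0.4124981 , -0.181608  ,  1.52079357])}
top {'fx': 449.83535284254657, 'fy': 449.83535284254657, 'cx': 260.5532397999844, 'cy': 195.66042687195585, 'R': array([[-0.02001512, -0.99956349, -0.0217308 ],
       [-0.99552802,  0.02193193, -0.09188552],
       [ 0.092322  ,  0.01979452, -0.99553243]]), 't': array([0.01994187, 0.58457876, 1.24522134])}
{'time_s': 0.1, 'qpos': array([76.15170553, 18.43570739, -4.01398739, 83.16777713,  1.2957005 ,
       78.54010648, -3.26036844]), 'joint_velocities': array([ 0.02349493, -0.13383452,  0.01511629, -0.10761837,  0.02441959,
       -0.02303263, -0.02392525]), 'effort': array([ 6.68074190e-04, -4.92571270e+01, -4.05641366e-01, -3.13402569e+01,
       -6.42520166e-02,  3.94469930e-02,  8.73410340e-05]), 'tool_pos': array([ 0.16426288, -0.62837441,  0.20926173]), 'tool_rot': array([ 1.79993427e+02,  9.83282101e-02, -7.53438135e+01]), 'force': array([ 0.86507117,  0.14109289, -0.08627071]), 'wrist_torque': array([0.04307715, 0.04369571, 0.05856348]), 'grip_width': 0.08681098309192986}
```

View pics/scene0.png

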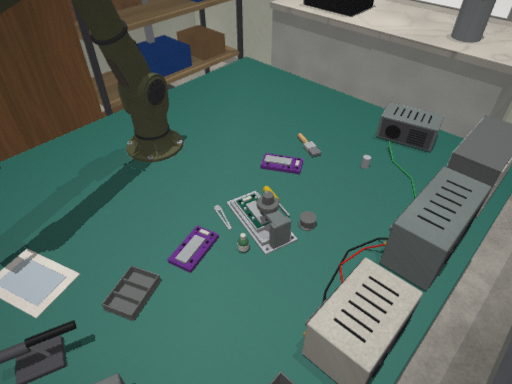

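View pics/top0.png

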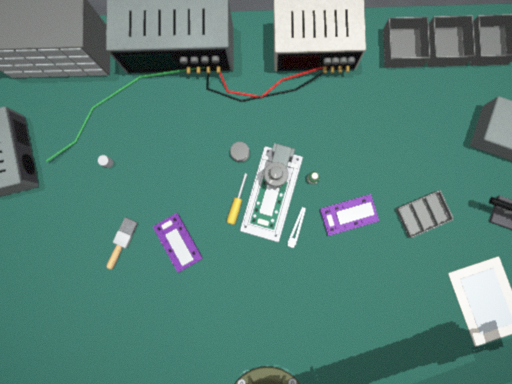

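The scene view shows the press at about (262,220). In the top view it is at (272,195), with the knobs at (275,174). Things that could be taken for the module are the green board in the press at top (268,205), the purple one at (178,242) and the purple one at (350,215). The green one matches the description, so I'll check it in a close crop.

Run:
```python
import cv2
a=cv2.imread("pics/top0.png")[140:250,225:335]; cv2.imwrite("pics/ctop.png",cv2.resize(a,None,fx=5.4,fy=5.4,interpolation=cv2.INTER_CUBIC))
a=cv2.imread("pics/scene0.png")[175:260,205:325]; cv2.imwrite("pics/cscene.png",cv2.resize(a,None,fx=6,fy=6,interpolation=cv2.INTER_CUBIC))
```

```text
(no output)
```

View pics/ctop.png

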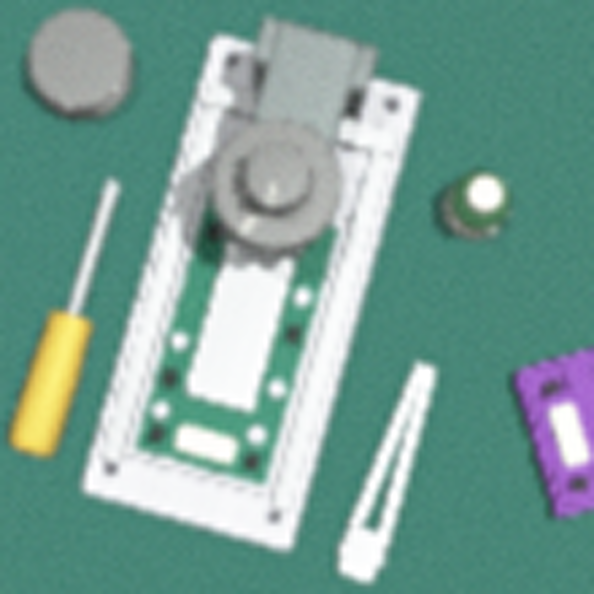

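View pics/cscene.png

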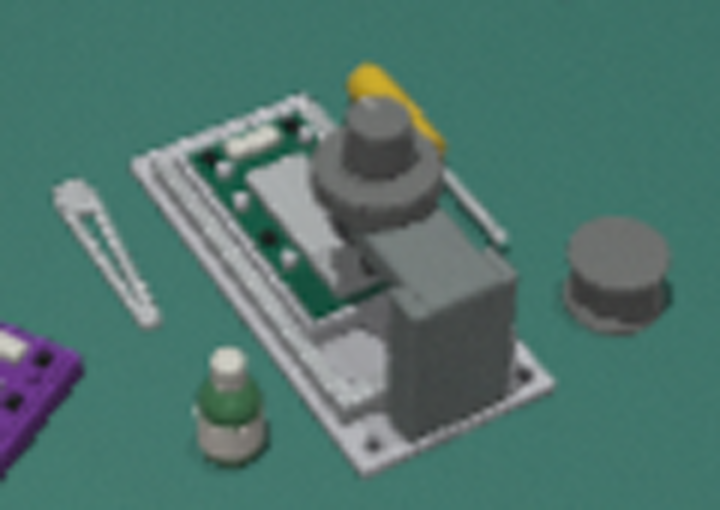

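The crop confirms it: a green board with a white metal cover between the rails, and the grey inner knob top at top-crop (278,172). Next I measure the plate corners, knob and board end.

```bash
cat > h.py <<'E'
import numpy as np
from cell import *
def ray(n,u,v):
    c=get_calibration(n);d=c['R'].T@np.array([(u-c['cx'])/c['fx'],(v-c['cy'])/c['fy'],1]);o=-c['R'].T@c['t'];return o,d
def at(n,u,v,z):
    o,d=ray(n,u,v);return o+d*(z-o[2])/d[2]
def tc(x,y): return (x+.5)/5.4-.5+225,(y+.5)/5.4-.5+140
def sc(x,y): return (x+.5)/6-.5+205,(y+.5)/6-.5+175
def two(a,b):
    A=[];B=[]
    for o,d in (a,b):
        d=d/np.linalg.norm(d);P=np.eye(3)-np.outer(d,d);A.append(P);B.append(P@o)
    A=np.vstack(A);B=np.hstack(B);return np.linalg.lstsq(A,B,rcond=None)[0]
E
python3 - <<'E'
from h import *
np.set_printoptions(precision=4,suppress=True)
P={k:at('top',*tc(*v),.008) for k,v in dict(nl=(85,490),nr=(292,548),fl=(215,38),fr=(420,95)).items()}
for k in P: print(k,P[k])
S={k:at('scene',*sc(*v),.008) for k,v in dict(nl=(302,95),nr=(135,163),fl=(553,383),fr=(365,472)).items()}
for k in S: print('s',k,S[k])
for Q in(P,S):
    xd=(Q['fl']+Q['fr']-Q['nl']-Q['nr'])/2; print('len',np.linalg.norm(xd),'wid',np.linalg.norm(Q['nl']-Q['nr']),np.linalg.norm(Q['fl']-Q['fr']))
    yaw=np.arctan2(xd[1],xd[0]); c=sum(Q.values())/4; x=np.array([np.cos(yaw),np.sin(yaw),0]); print('yaw',np.degrees(yaw),'orig',c+x*.0425)
    y=np.array([-x[1],x[0],0]); o=c+x*.0425
    for n,v in (('bl',(138,450)),('br',(268,485))):
        p=at('top',*tc(*v),.022)-o; print(n,p@x,p@y)
    for n,v in (('cover nl',(190,392)),('cover nr',(250,410))):
        p=at('top',*tc(*v),.032)-o; print(n,p@x,p@y)
print('knob top',at('top',*tc(278,170),.15),at('scene',*sc(380,112),.15), two(ray('top',*tc(278,170)),ray('scene',*sc(380,112))))
print('ring',at('top',*tc(277,185),.12))
for n,v,z in (('spool',(80,58),.036),('flux',(486,192),.065),('driver tip',(113,182),.005),('tweez far',(427,365),.006),('drv end',(33,445),.01),('tw near',(358,565),.006)): print(n,at('top',*tc(*v),z))
E
```

```text
nl [0.4886 0.0677 0.008 ]
nr [ 0.4559 -0.0409  0.008 ]
fl [ 0.7292 -0.006   0.008 ]
fr [ 0.6956 -0.115   0.008 ]
s nl [0.4907 0.0659 0.008 ]
s nr [ 0.4605 -0.0392  0.008 ]
s fl [ 0.7322 -0.008   0.008 ]
s fr [ 0.6998 -0.1151  0.008 ]
len 0.2512379789321405 wid 0.11338313595931522 0.11403538201668573
yaw -17.111757028515775 orig [ 0.6329 -0.036   0.008 ]
bl -0.14076408755551725 0.034860998124450475
br -0.1396618503615791 -0.035492695782117056
cover nl -0.104575823071614 0.01666609777881492
cover nr -0.1050339935301291 -0.015889924336648743
len 0.25183242410214873 wid 0.1094023992397387 0.11193985911123999
yaw -17.30964837390104 orig [ 0.6364 -0.0367  0.008 ]
bl -0.1444070129486486 0.03402473452220963
br -0.14306179131684457 -0.0363247327955464
cover nl -0.10815612187918816 0.015954931490226816
cover nr -0.10850184603119589 -0.01660247889454325
knob top [ 0.6359 -0.0359  0.15  ] [ 0.6335 -0.0333  0.15  ] [ 0.6355 -0.0358  0.1529]
ring [ 0.633  -0.0357  0.12  ]
spool [0.7145 0.0649 0.036 ]
flux [ 0.6347 -0.1428  0.065 ]
driver tip [0.6528 0.0503 0.005 ]
tweez far [ 0.551  -0.1147  0.006 ]
drv end [0.5128 0.0947 0.01  ]
tw near [ 0.4463 -0.0754  0.006 ]
```

```bash
cat >> h.py <<'E'
O=np.array([.635,-.036]);YAW=np.radians(-17.2)
def pw(px,py=0):
    c,s=np.cos(YAW),np.sin(YAW);return O+[c*px-s*py,s*px+c*py]
def shift(cur,yaw,tgt,tyaw=None):
    y=np.radians(yaw);d=np.array(tgt)-np.array(cur)
    r=[d[0]*np.cos(y)+d[1]*np.sin(y), d[0]*np.sin(y)-d[1]*np.cos(y), -d[2]]
    return np.round(np.array(r)*100,2), None if tyaw is None else round(float(np.radians(yaw-tyaw)),3)
E
python3 - <<'E'
from h import *
c=[.164,-.629,.21]
print(shift(c,-75.34,[.5,-.3,.2],72.8)); print(pw(-.175),shift(c,-75.34,[*pw(-.175),.15],72.8))
E
```

```text
(array([-23.33, -40.83,   1.  ]), -2.586)
[0.46782629 0.01574891] (array([-54.69, -45.71,   6.  ]), -2.586)
```

Request:
{"op": "carry_out", "data": {"translation": [[-3, -5.2, 0], [-6, -10.4, 0], [-9, -15.6, 0], [-12, -20.8, 0], [-15, -26, 0]], "turn": [0, 0, 0, 0, 0], "gripper": [0.2, 0.2, 0.2, 0.2, 0.2], "squeeze": 20}}

```text
time_s: 0.72
tool_pos: [0.379, -0.4163, 0.21]
tool_rot: [180.0, 0.0, -75.3]
force: [0.8, -0.2, 0.0]
grip_width: 0.0447
```

Request:
{"op": "carry_out", "data": {"translation": [[-3, -5, 0], [-6, -10, 0], [-9, -15, 0], [-12, -16, 0], [-16, -17, 0]], "turn": [0, 0, 0, 0, 0], "gripper": [0.2, 0.2, 0.2, 0.2, 0.2]}}

```text
time_s: 1.35
tool_pos: [0.5021, -0.2191, 0.2094]
tool_rot: [180.0, 0.0, -75.3]
force: [-0.5, -0.4, 1.2]
grip_width: 0.0176
```

Request:
{"op": "carry_out", "data": {"translation": [[-5, -0.5, 1], [-10, -1, 2], [-15, -1.5, 3], [-20, -2.3, 4], [-23, -2.5, 5]], "turn": [-0.15, -0.3, -0.45, -0.6, -0.75], "gripper": [0.2, 0.2, 0.2, 0.2, 0.2]}}

```text
time_s: 1.98
tool_pos: [0.4673, 0.0115, 0.1598]
tool_rot: [180.0, 0.0, -31.9]
force: [0.2, 0.6, 0.5]
grip_width: 0.0174
```

Request:
{"op": "carry_out", "data": {"translation": [[0, 0, 0], [0, 0, 0], [0, 0, 0], [0, 0, 0], [0, 0, 0]], "turn": [-0.18, -0.36, -0.54, -0.72, -0.9], "gripper": [0.2, 0.2, 0.2, 0.2, 0.2]}}

```text
time_s: 2.6
tool_pos: [0.4676, 0.0087, 0.1599]
tool_rot: [-180.0, 0.0, 19.5]
force: [0.0, -0.6, 0.1]
grip_width: 0.0172
```

Request:
{"op": "carry_out", "data": {"translation": [[0, 0, 0], [0, 0, 0], [0, 0, 0], [0, 0, 0], [0, 0, 0]], "turn": [-0.18, -0.36, -0.54, -0.72, -0.9], "gripper": [0.2, 0.2, 0.2, 0.2, 0.2]}}

```text
time_s: 3.22
tool_pos: [0.4676, 0.0087, 0.1599]
tool_rot: [-180.0, 0.0, 71.1]
force: [0.2, 0.4, -0.5]
grip_width: 0.0171
```

Request:
{"op": "carry_out", "data": {"translation": [[0, 0, 0], [0, 0, 0]], "turn": [-0.027, -0.027], "gripper": [0.2, 0.2]}}

```text
time_s: 3.48
tool_pos: [0.4678, 0.0087, 0.1601]
tool_rot: [-180.0, 0.0, 72.2]
force: [0.8, -0.3, 0.7]
grip_width: 0.0177
```

Run:
```python
from h import *
s=telemetry.get_obs(); print(s['tool_pos'],s['tool_rot'],s['qpos'])
print(shift(s['tool_pos'],s['tool_rot'][2],[*pw(-.175),.023],72.8))
```

```text
[0.46783819 0.0086609  0.16007925] [-1.79983620e+02  8.70680711e-03  7.21601162e+01] [ 32.39465323  -0.7764502  -36.06066965 110.72137298  -0.48437313
  69.92541032  68.66301   ]
(array([ 0.67, -0.22, 13.71]), -0.011)
```

Request:
{"op": "carry_out", "data": {"translation": [[0.7, -0.2, 2], [0.7, -0.2, 6], [0.7, -0.2, 10], [0.7, -0.2, 13], [0.7, -0.2, 13.7]], "turn": [-0.011, -0.011, -0.011, -0.011, -0.011], "gripper": [0.2, 0.2, 0.2, 0.2, 0.2]}}

```text
time_s: 4.1
tool_pos: [0.4665, 0.016, 0.0215]
tool_rot: [-179.8, 0.0, 72.9]
force: [-0.4, 0.3, 0.7]
grip_width: 0.0176
```

Run:
```python
from h import *
import cv2
s=telemetry.get_obs(); print(s['tool_pos'],s['tool_rot'],s['force'])
a=read_camera("scene")[175:260,205:325,::-1]; cv2.imwrite("pics/cs2.png",cv2.resize(a,None,fx=6,fy=6,interpolation=cv2.INTER_CUBIC))
```

```text
[0.46647176 0.01603162 0.02147373] [-1.79775267e+02  3.07848839e-02  7.28555370e+01] [-0.40203429  0.3340386   0.73069798]
```

View pics/cs2.png

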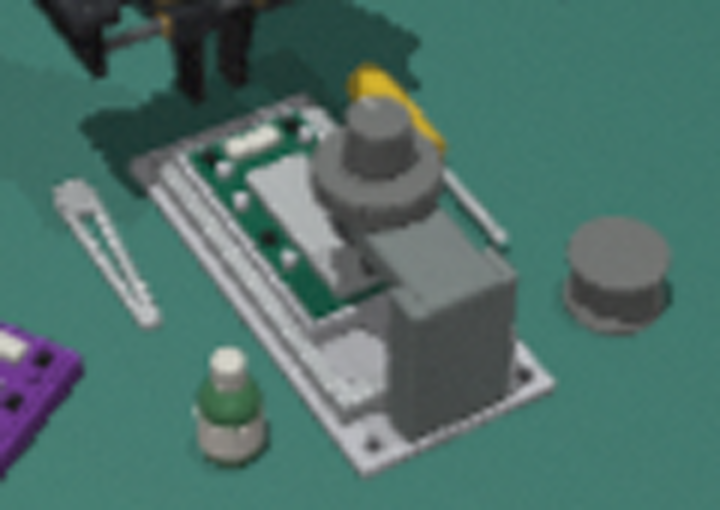

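Run:
```python
from h import *
for z in (.0135,.03,.05): print(at('scene',*sc(213,92),z))
s=telemetry.get_obs(); print(s['tool_pos'],s['force'],s['time_s'])
```

```text
[0.45537832 0.02860617 0.0135    ]
[0.46856134 0.01578534 0.03      ]
[4.84540747e-01 2.44947070e-04 5.00000000e-02]
[0.46708898 0.01608687 0.02191334] [-1.00529248  0.52622638  0.60706901] 4.15
```

Run:
```python
from h import *
import cv2
im=read_camera("scene")[:,:,::-1].copy()
a=im[150:220,205:285]; cv2.imwrite("pics/cs3.png",cv2.resize(a,None,fx=8,fy=8,interpolation=cv2.INTER_CUBIC))
c=get_calibration("scene")
s=telemetry.get_obs(); p=s['tool_pos'];print(s['force'])
for dx,z in((0,.0135),(.0095,.0135),(0,.04)):
    X=p.copy();X[2]=z;X[:2]+=[dx*.955,-dx*.296]; q=c['R']@X+c['t']; u=c['fx']*q[0]/q[2]+c['cx'];v=c['fy']*q[1]/q[2]+c['cy']; print(u,v,(u-205+.5)*8,(v-150+.5)*8)
```

```text
[-0.036091   -1.04168359 -0.29256899]
240.15909142628746 193.39028593826194 285.2727314102997 351.1222875060955
241.4859412699268 195.02061747400884 295.8875301594144 364.16493979207075
239.94853608318607 187.5951561428825 283.58828866548856 304.76124914306
```

View pics/cs3.png

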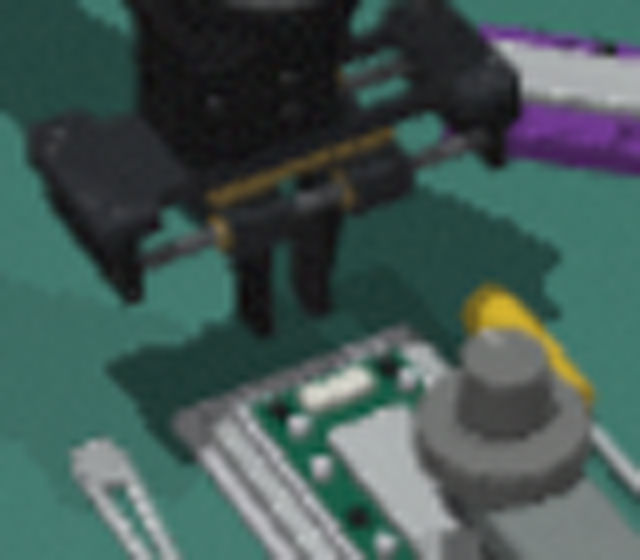

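Run:
```python
from h import *
import cv2
im=read_camera("scene")[:,:,::-1].copy()
a=im[170:205,222:262].astype(float); a=np.clip(a*2.5,0,255).astype('uint8'); cv2.imwrite("pics/cs4.png",cv2.resize(a,None,fx=15,fy=15,interpolation=cv2.INTER_NEAREST))
im=read_camera("top")[:,:,::-1].copy()
a=im[150:270,215:335].astype(float); a=np.clip(a*1.5,0,255).astype('uint8'); cv2.imwrite("pics/ct4.png",cv2.resize(a,None,fx=5,fy=5,interpolation=cv2.INTER_NEAREST))
```

```text
(no output)
```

View pics/cs4.png

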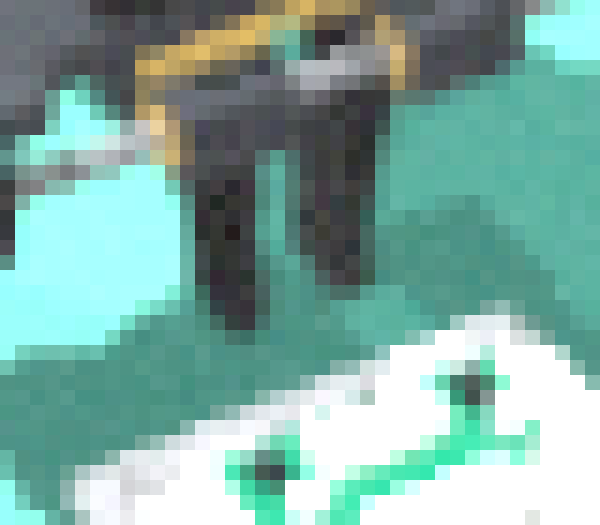

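View pics/ct4.png

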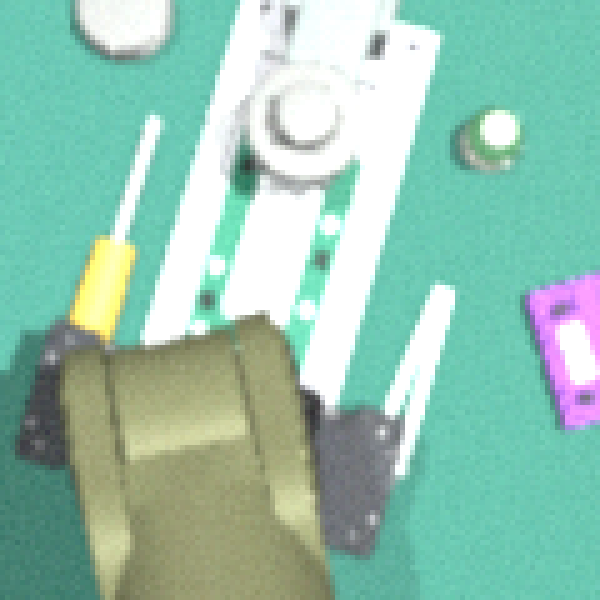

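Request:
{"op": "carry_out", "data": {"translation": [[0, 0.8, 0], [0, 0.8, 0.2], [0, 0.8, 0.3], [0, 0.8, 0.3]], "turn": [0, 0, 0, 0], "gripper": [0.2, 0.2, 0.2, 0.2]}}

```text
time_s: 4.8
tool_pos: [0.4757, 0.0136, 0.0201]
tool_rot: [-180.0, 0.0, 72.9]
force: [0.5, -0.3, -0.2]
grip_width: 0.0176
```

Run:
```python
from h import *
import cv2
im=read_camera("scene")[:,:,::-1].copy()
s=telemetry.get_obs(); print(s['tool_pos'],s['force'])
a=im[170:205,222:262].astype(float); a=np.clip(a*2,0,255).astype('uint8'); cv2.imwrite("pics/cs5.png",cv2.resize(a,None,fx=15,fy=15,interpolation=cv2.INTER_NEAREST))
```

```text
[0.47568258 0.01362714 0.02016281] [-0.13341826  0.58626746  0.09074849]
```

View pics/cs5.png

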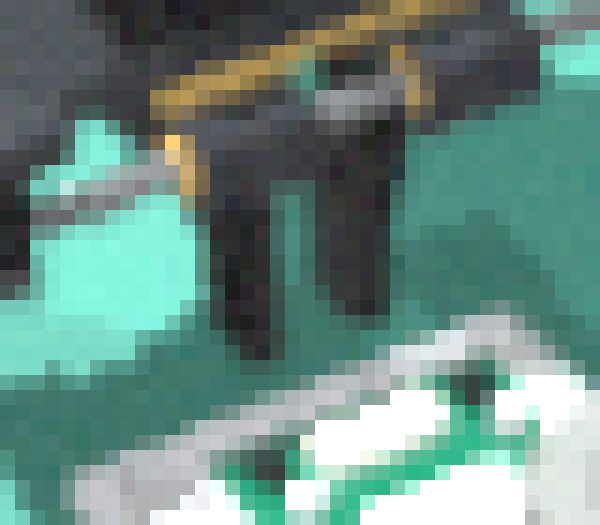

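Request:
{"op": "carry_out", "data": {"translation": [[0, 0, 0.2], [0, 0, 0.2], [0, 0, 0.4], [0, 0, 0.4]], "turn": [0, 0, 0, 0], "gripper": [0.2, 0.2, 0.2, 0.2]}}

```text
time_s: 5.35
tool_pos: [0.4757, 0.0136, 0.016]
tool_rot: [-180.0, 0.0, 72.9]
force: [-0.3, 0.3, -0.6]
grip_width: 0.0172
```

Request:
{"op": "carry_out", "data": {"translation": [[0, 0, 0.1], [0, 0, 0.2], [0, 0, 0.2]], "turn": [0, 0, 0], "gripper": [0.2, 0.2, 0.2]}}

```text
time_s: 5.72
tool_pos: [0.4758, 0.0136, 0.0141]
tool_rot: [-180.0, 0.0, 72.9]
force: [-0.6, -0.3, -0.3]
grip_width: 0.0173
```

Request:
{"op": "carry_out", "data": {"translation": [[0, 0, 0.2], [0, 0, 0.2], [0, 0, 0.3], [0, 0, 0.3]], "turn": [0, 0, 0, 0], "gripper": [0.2, 0.2, 0.2, 0.2]}}

```text
time_s: 6.22
tool_pos: [0.4758, 0.0136, 0.0111]
tool_rot: [-180.0, 0.0, 72.9]
force: [0.3, -0.5, -0.1]
grip_width: 0.0174
```

Run:
```python
from h import *
import cv2
im=read_camera("scene")[:,:,::-1].copy()
s=telemetry.get_obs(); print(s['tool_pos'],s['force'])
a=im[170:205,222:262].astype(float); a=np.clip(a*2,0,255).astype('uint8'); cv2.imwrite("pics/cs6.png",cv2.resize(a,None,fx=15,fy=15,interpolation=cv2.INTER_NEAREST))
```

```text
[0.47583523 0.01361042 0.01119456] [-0.07304863  0.24898181  0.10596348]
```

View pics/cs6.png

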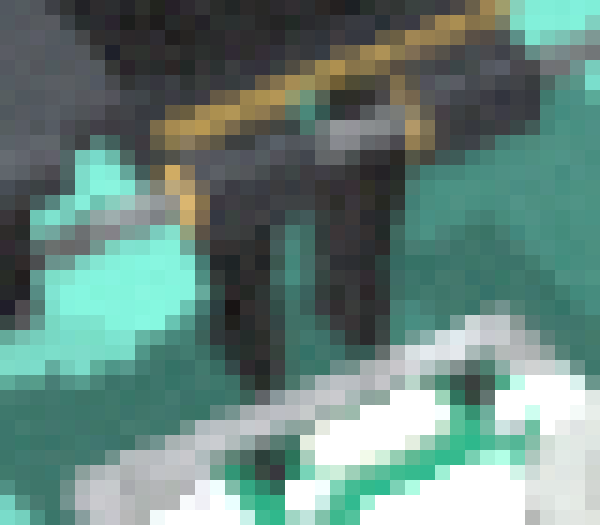

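Request:
{"op": "carry_out", "data": {"translation": [[0, 0, 0.1], [0, 0, 0.2], [0, 0, 0.3], [0, 0, 0.3]], "turn": [0, 0, 0, 0], "gripper": [0.2, 0.2, 0.2, 0.2]}}

```text
time_s: 6.78
tool_pos: [0.4757, 0.0136, 0.0081]
tool_rot: [-180.0, 0.0, 72.9]
force: [-0.2, -0.7, 0.8]
grip_width: 0.0176
```

Run:
```python
from h import *
print(at('scene',242.9,194.2,.003),at('scene',242.9,194.2,.022))
```

```text
[0.46963264 0.02754408 0.003     ] [0.48432357 0.01298004 0.022     ]
```

Request:
{"op": "carry_out", "data": {"translation": [[0, 0, 0.1], [0, 0, 0.2], [0, 0, 0.3], [0, 0, 0.3]], "turn": [0, 0, 0, 0], "gripper": [0.2, 0.2, 0.2, 0.2]}}

```text
time_s: 7.28
tool_pos: [0.4758, 0.0136, 0.0051]
tool_rot: [-180.0, 0.0, 72.9]
force: [-0.6, 0.2, -0.5]
grip_width: 0.0174
```

The fingertips really sit about 19 mm higher than the text says. The picture, with no contact on the plate, shows the tip at about TCP z + 11 mm. I'll push with the tip about 13 mm up.

Request:
{"op": "carry_out", "data": {"translation": [[0, 0, 0.2], [0, 0.3, 0.3], [0, 0.7, 0.3], [0, 1.1, 0.3], [0, 1.4, 0.3]], "turn": [0, 0, 0, 0, 0], "gripper": [0.2, 0.2, 0.2, 0.2, 0.2]}}

```text
time_s: 7.9
tool_pos: [0.4887, 0.0096, 0.0021]
tool_rot: [-179.9, 0.0, 72.9]
force: [-3.2, 1.0, 2.7]
grip_width: 0.0175
```

Run:
```python
from h import *
import cv2
im=read_camera("scene")[:,:,::-1].copy()
s=telemetry.get_obs(); print(s['tool_pos'],s['force'])
a=im[165:250,205:305]; cv2.imwrite("pics/cs7.png",cv2.resize(a,None,fx=7,fy=7,interpolation=cv2.INTER_CUBIC))
```

```text
[0.4893375  0.00949004 0.00213916] [-0.93987158  0.62230318 -0.29776751]
```

View pics/cs7.png

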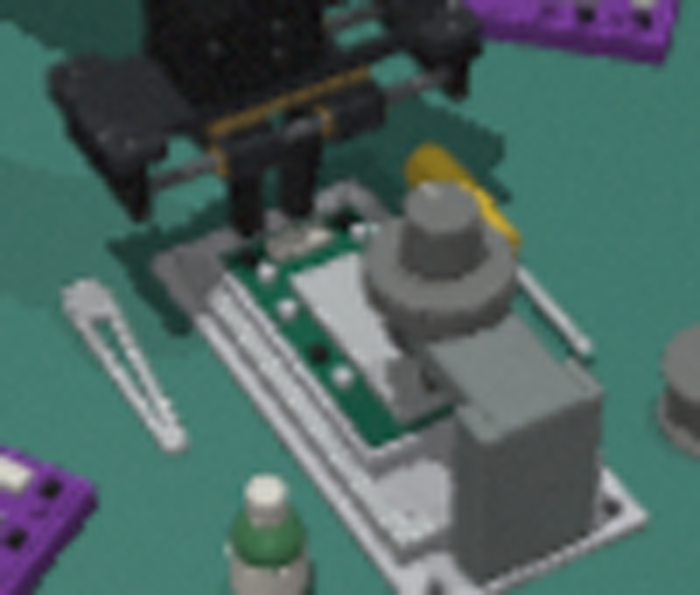

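The fingers touch the tray end at press x ≈ -0.143, which matches my measurement, so there are about 38 mm left to go.

Request:
{"op": "carry_out", "data": {"translation": [[0, 0.4, 0], [0, 0.8, 0], [0, 1.2, 0], [0, 1.6, 0], [0, 2.0, 0]], "turn": [0, 0, 0, 0, 0], "gripper": [0.2, 0.2, 0.2, 0.2, 0.2]}}

```text
time_s: 8.57
tool_pos: [0.5087, 0.0035, 0.0022]
tool_rot: [180.0, 0.0, 72.9]
force: [-0.1, 0.4, -0.8]
grip_width: 0.0175
```

Request:
{"op": "carry_out", "data": {"translation": [[0, 0.4, 0], [0, 0.8, 0], [0, 1.0, 0], [0, 1.2, 0], [0, 1.4, 0]], "turn": [0, 0, 0, 0, 0], "gripper": [0.2, 0.2, 0.2, 0.2, 0.2]}}

```text
time_s: 9.2
tool_pos: [0.5217, -0.0004, 0.0023]
tool_rot: [-180.0, 0.0, 72.9]
force: [-0.7, 0.3, 0.9]
grip_width: 0.0178
```

Request:
{"op": "carry_out", "data": {"translation": [[0, 0.2, 0], [0, 0.3, 0], [0, 0.4, 0], [0, 0.4, 0]], "turn": [0, 0, 0, 0], "gripper": [0.2, 0.2, 0.2, 0.2]}}

```text
time_s: 9.7
tool_pos: [0.5237, -0.0011, 0.0021]
tool_rot: [-179.8, 0.1, 73.0]
force: [-8.1, 2.5, 6.3]
grip_width: 0.0175
```

Request:
{"op": "carry_out", "data": {"translation": [[0, 0.2, 0], [0, 0.3, 0], [0, 0.3, 0]], "turn": [0, 0, 0], "gripper": [0.2, 0.2, 0.2]}}

```text
time_s: 10.07
tool_pos: [0.5237, -0.0011, 0.0018]
tool_rot: [-179.5, 0.1, 73.0]
force: [-14.2, 3.7, 10.6]
grip_width: 0.0176
```

Run:
```python
from h import *
import cv2
s=telemetry.get_obs(); print(s['tool_pos'],s['force'])
im=read_camera("scene")[:,:,::-1].copy()
a=im[165:250,205:305]; cv2.imwrite("pics/cs8.png",cv2.resize(a,None,fx=7,fy=7,interpolation=cv2.INTER_CUBIC))
```

```text
[ 0.52369884 -0.00106308  0.00179412] [-14.21995214   3.71324538  10.64147003]
```

View pics/cs8.png

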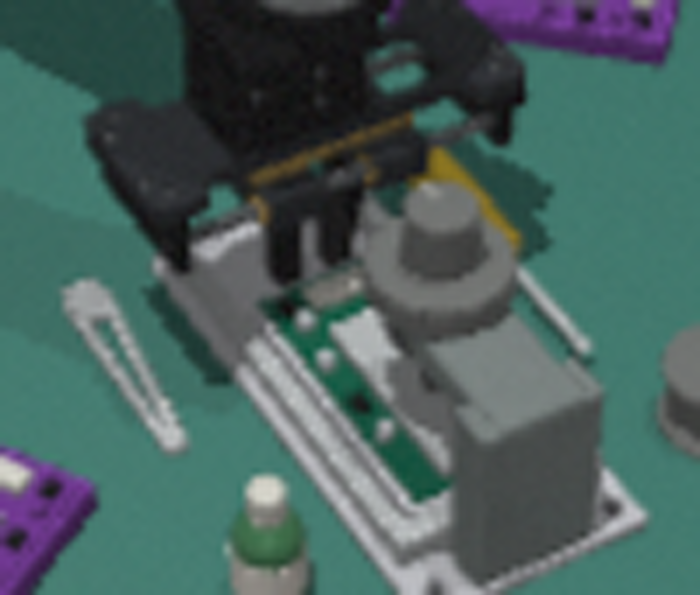

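The tray is home: 14 N of push and no more movement. I'll back off and rise.

Request:
{"op": "carry_out", "data": {"translation": [[0, -1, 0], [0, -2.5, 0], [0, -3, -4], [0, -3, -10], [0, -3, -16]], "turn": [0, 0, 0, 0, 0], "gripper": [0.2, 0.2, 0.2, 0.2, 0.2]}}

```text
time_s: 10.75
tool_pos: [0.4993, 0.0062, 0.1639]
tool_rot: [179.9, 0.0, 72.9]
force: [1.0, -0.6, 0.1]
grip_width: 0.0171
```

Request:
{"op": "carry_out", "data": {"translation": [[0, 0, -2], [0, 0, -2]], "turn": [0, 0], "gripper": [0.7, 0.7]}}

```text
time_s: 11.0
tool_pos: [0.5009, 0.0061, 0.184]
tool_rot: [179.7, 0.0, 72.9]
force: [-0.8, 1.0, -1.0]
grip_width: 0.0304
```

Run:
```python
from h import *
import cv2
s=telemetry.get_obs(); print(s['tool_pos'],s['tool_rot'],s['force'],s['wrist_torque'])
print(shift(s['tool_pos'],s['tool_rot'][2],[.6352,-.0358,.18],72.8))
im=read_camera("scene")[:,:,::-1].copy()
a=im[140:250,205:325]; cv2.imwrite("pics/cs9.png",cv2.resize(a,None,fx=5,fy=5,interpolation=cv2.INTER_CUBIC))
im=read_camera("top")[:,:,::-1].copy()
a=im[140:250,225:335]; cv2.imwrite("pics/ct9.png",cv2.resize(a,None,fx=5.4,fy=5.4,interpolation=cv2.INTER_CUBIC))
```

```text
[0.5009403  0.00614912 0.18397591] [1.79710647e+02 2.46221247e-03 7.29195299e+01] [-0.78534398  1.04107789 -0.98336767] [ 0.07152966 -0.12437925  0.01628593]
(array([-0.07, 14.07,  0.4 ]), 0.002)
```

View pics/cs9.png

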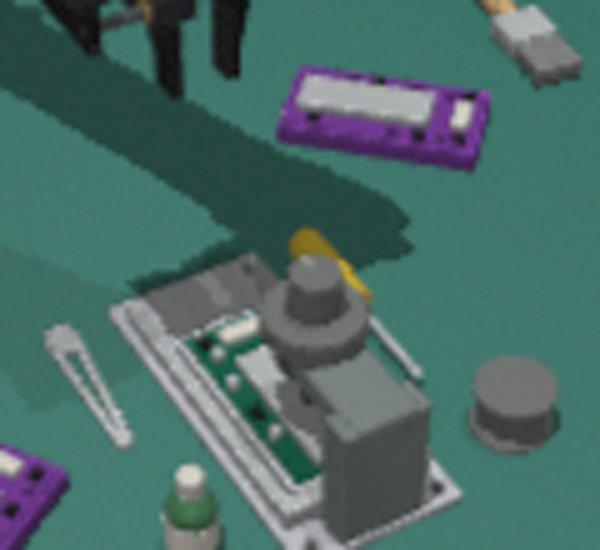

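View pics/ct9.png

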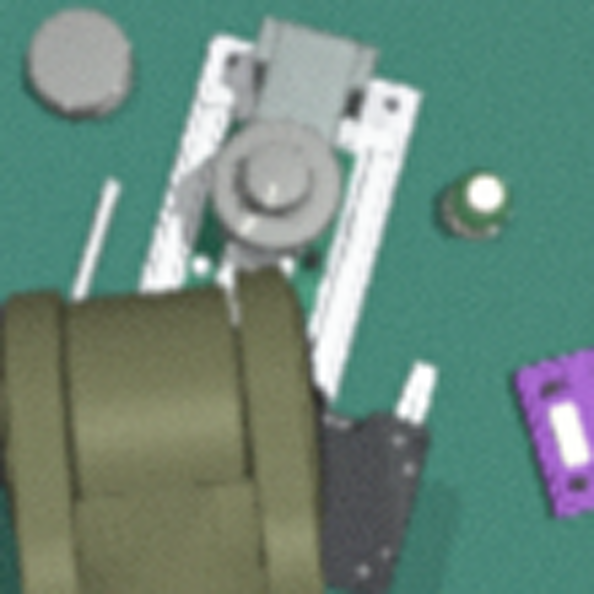

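Request:
{"op": "carry_out", "data": {"translation": [[0, 4, 0], [0, 9, 0], [0, 13, 0.2], [0, 14.1, 0.4], [0, 14.1, 0.4]], "turn": [0, 0, 0, 0, 0], "gripper": [0.7, 0.7, 0.7, 0.7, 0.7]}}

```text
time_s: 11.72
tool_pos: [0.6334, -0.0346, 0.176]
tool_rot: [-179.8, -0.0, 73.0]
force: [0.3, 0.5, -0.6]
grip_width: 0.0606
```

Request:
{"op": "carry_out", "data": {"translation": [[0, 0, 1], [0, 0, 2], [0, 0, 3], [0, 0, 3]], "turn": [0, 0, 0, 0], "gripper": [0.7, 0.7, 0.7, 0.7]}}

```text
time_s: 12.22
tool_pos: [0.6335, -0.0352, 0.1471]
tool_rot: [-179.9, 0.0, 72.9]
force: [-0.4, 0.3, -1.0]
grip_width: 0.0608
```

Run:
```python
from h import *
import cv2
s=telemetry.get_obs(); print(s['tool_pos'],s['tool_rot'],s['force'],s['grip_width'],s['qpos'])
im=read_camera("scene")[:,:,::-1].copy()
a=im[140:250,205:325]; cv2.imwrite("pics/cs10.png",cv2.resize(a,None,fx=5.4,fy=5.4,interpolation=cv2.INTER_CUBIC))
c=get_calibration("scene")
for w in(-.035,.035):
  for o in(.011,-.008):
    X=s['tool_pos'].copy();X[:2]+=w*np.array([.294,.956]);X[2]+=o; q=c['R']@X+c['t'];u=c['fx']*q[0]/q[2]+c['cx'];v=c['fy']*q[1]/q[2]+c['cy']; print(w,o,(u-205+.5)*5.4,(v-140+.5)*5.4)
```

```text
[ 0.6335292  -0.03520101  0.14705742] [-1.79893355e+02  4.89139925e-02  7.29439924e+01] [-0.36706471  0.34937403 -0.97206169] 0.060829211017293154 [ 28.37444191  22.31885994 -35.11539229  89.09766037  13.21819501
  72.89766427  64.295485  ]
-0.035 0.011 283.60879002669236 303.3963872912661
-0.035 -0.008 283.4956672839165 329.65673929567765
0.035 0.011 395.93587639135217 258.837349633546
0.035 -0.008 394.5339822595606 284.98074221468164
```

View pics/cs10.png

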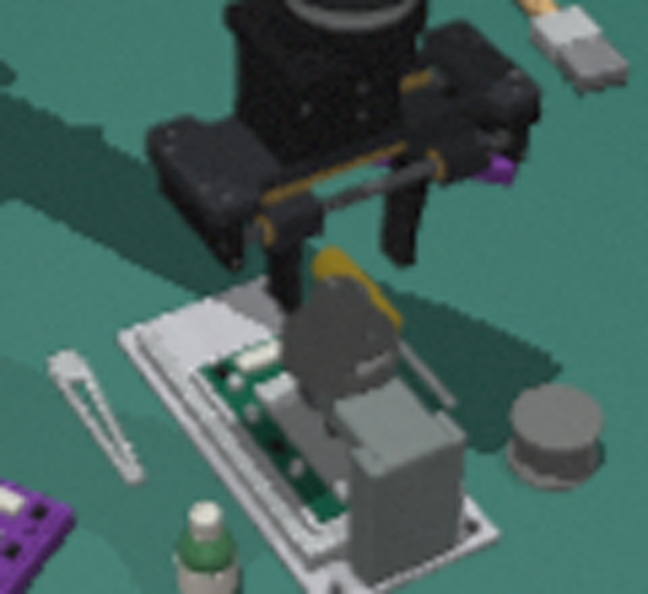

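The fingertips in the image confirm the tip at TCP + 11 mm. I'll lower to TCP z ≈ 0.118 (tip at 0.129), which clears the ring top at 0.120, and check before closing.

Request:
{"op": "carry_out", "data": {"translation": [[0, 0.2, 1], [0, 0.2, 2], [0, 0.2, 2.5], [0, 0.2, 2.9], [0, 0.2, 2.9]], "turn": [0, 0, 0, 0, 0], "gripper": [0.7, 0.7, 0.7, 0.7, 0.7]}}

```text
time_s: 12.9
tool_pos: [0.6363, -0.0356, 0.1189]
tool_rot: [-180.0, 0.0, 72.9]
force: [-0.6, -0.6, 0.6]
grip_width: 0.0606
```

Run:
```python
from h import *
import cv2
s=telemetry.get_obs(); print(s['tool_pos'],s['tool_rot'],s['force'],s['wrist_torque'])
im=read_camera("scene")[:,:,::-1].copy()
a=im[160:230,225:305]; cv2.imwrite("pics/cs11.png",cv2.resize(a,None,fx=8,fy=8,interpolation=cv2.INTER_CUBIC))
```

```text
[ 0.63628964 -0.03564472  0.11887421] [-1.79968627e+02  7.68127383e-03  7.29447695e+01] [-0.63456106 -0.59800831  0.62037882] [ 0.05074957 -0.14769678 -0.05992106]
```

View pics/cs11.png

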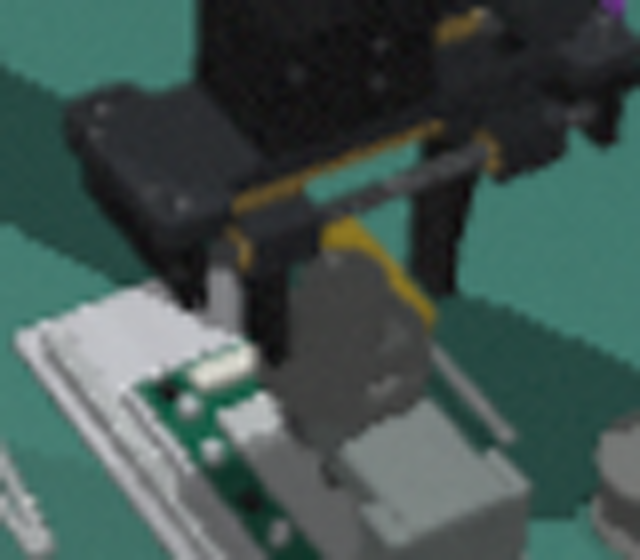

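Request:
{"op": "carry_out", "data": {"translation": [[0, 0, 0], [0, 0, 0], [0, 0, 0], [0, 0, 0], [0, 0, 0]], "turn": [0, 0, 0, 0, 0], "gripper": [0.5, 0.38, 0.2, 0.2, 0.2], "squeeze": 45}}

```text
time_s: 13.58
tool_pos: [0.6362, -0.0368, 0.1193]
tool_rot: [-180.0, 0.1, 72.9]
force: [-1.3, -2.5, 1.9]
grip_width: 0.0313
```

```bash
cat > st.py <<'E'
from h import *
s=telemetry.get_obs(); print(s['time_s'],s['tool_pos'].round(4),'yaw',round(s['tool_rot'][2],2),'F',s['force'].round(2),'T',s['wrist_torque'].round(3),s['grip_width'],s['effort'].round(3)[-1])
E
python3 st.py
```

```text
13.575 [ 0.6362 -0.0368  0.1193] yaw 72.89 F [-1.35 -2.5   1.92] T [-0.489  0.236  0.045] 0.03128587746209068 -0.026
```

Request:
{"op": "carry_out", "data": {"translation": [[0, 0, 0], [0, 0, 0], [0, 0, 0], [0, 0, 0], [0, 0, 0]], "turn": [0.02, 0.04, 0.06, 0.08, 0.1], "gripper": [0.2, 0.2, 0.2, 0.2, 0.2]}}

```text
time_s: 14.2
tool_pos: [0.6362, -0.0369, 0.1193]
tool_rot: [180.0, 0.1, 67.1]
force: [-3.4, -4.0, 3.3]
grip_width: 0.0307
```

```bash
python3 st.py
```

```text
14.2 [ 0.6362 -0.0369  0.1193] yaw 67.09 F [-3.42 -4.    3.34] T [-0.976  0.547  0.19 ] 0.030661859049656244 -0.044
```

Request:
{"op": "carry_out", "data": {"translation": [[0, 0, 0], [0, 0, 0], [0, 0, 0], [0, 0, 0], [0, 0, 0]], "turn": [0.02, 0.04, 0.06, 0.08, 0.1], "gripper": [0.2, 0.2, 0.2, 0.2, 0.2]}}

```text
time_s: 14.82
tool_pos: [0.6361, -0.0371, 0.1193]
tool_rot: [180.0, 0.1, 61.4]
force: [-3.8, -5.6, 2.9]
grip_width: 0.031
```

```bash
python3 st.py
```

```text
14.825 [ 0.6361 -0.0371  0.1193] yaw 61.36 F [-3.77 -5.56  2.87] T [-1.047  0.522  0.248] 0.031032133482597705 -0.044
```

Request:
{"op": "carry_out", "data": {"translation": [[0, 0, 0], [0, 0, 0], [0, 0, 0], [0, 0, 0]], "turn": [0.02, 0.04, 0.06, 0.08], "gripper": [0.2, 0.2, 0.2, 0.2]}}

```text
time_s: 15.32
tool_pos: [0.636, -0.0372, 0.1193]
tool_rot: [180.0, 0.1, 56.8]
force: [-3.4, -5.2, 3.2]
grip_width: 0.0312
```

```bash
python3 st.py
```

```text
15.325 [ 0.636  -0.0372  0.1193] yaw 56.77 F [-3.43 -5.24  3.25] T [-1.086  0.582  0.213] 0.031173087416819248 -0.045
```

Request:
{"op": "carry_out", "data": {"translation": [[0, 0, 0], [0, 0, 0]], "turn": [0.02, 0.04], "gripper": [0.2, 0.2]}}

```text
time_s: 15.58
tool_pos: [0.636, -0.0373, 0.1193]
tool_rot: [180.0, 0.1, 54.5]
force: [-3.4, -5.4, 2.9]
grip_width: 0.0308
```

```bash
python3 st.py
```

```text
15.575 [ 0.636  -0.0373  0.1193] yaw 54.47 F [-3.43 -5.37  2.86] T [-1.146  0.658  0.223] 0.030816475712902285 -0.045
```

Request:
{"op": "carry_out", "data": {"translation": [[0, 0, 0], [0, 0, 0]], "turn": [0.02, 0.04], "gripper": [0.2, 0.2]}}

```text
time_s: 15.82
tool_pos: [0.6359, -0.0374, 0.1193]
tool_rot: [180.0, 0.1, 52.2]
force: [-3.9, -4.6, 3.8]
grip_width: 0.0309
```

```bash
python3 st.py
```

```text
15.825 [ 0.6359 -0.0374  0.1193] yaw 52.18 F [-3.89 -4.59  3.81] T [-1.098  0.638  0.182] 0.030929365370621735 -0.045
```

Request:
{"op": "carry_out", "data": {"translation": [[0, 0, 0], [0, 0, 0]], "turn": [0.02, 0.04], "gripper": [0.2, 0.2]}}

```text
time_s: 16.08
tool_pos: [0.6359, -0.0374, 0.1193]
tool_rot: [180.0, 0.1, 49.9]
force: [-4.0, -5.5, 3.5]
grip_width: 0.0309
```

```bash
python3 st.py
```

```text
16.075 [ 0.6359 -0.0374  0.1193] yaw 49.89 F [-3.98 -5.48  3.49] T [-1.175  0.705  0.253] 0.030881051897046315 -0.045
```

Request:
{"op": "carry_out", "data": {"translation": [[0, 0, 0], [0, 0, 0]], "turn": [0.02, 0.04], "gripper": [0.2, 0.2]}}

```text
time_s: 16.32
tool_pos: [0.6358, -0.0375, 0.1193]
tool_rot: [180.0, 0.2, 47.6]
force: [-4.0, -5.1, 4.8]
grip_width: 0.0307
```

```bash
python3 st.py
```

```text
16.325 [ 0.6358 -0.0375  0.1193] yaw 47.59 F [-3.96 -5.11  4.79] T [-1.216  0.747  0.245] 0.03074990169015718 -0.045
```

Request:
{"op": "carry_out", "data": {"translation": [[0, 0, 0], [0, 0, 0]], "turn": [0.02, 0.04], "gripper": [0.2, 0.2]}}

```text
time_s: 16.58
tool_pos: [0.6358, -0.0376, 0.1193]
tool_rot: [180.0, 0.2, 45.3]
force: [-4.0, -6.2, 4.1]
grip_width: 0.031
```

```bash
python3 st.py
```

```text
16.575 [ 0.6358 -0.0376  0.1193] yaw 45.3 F [-3.98 -6.17  4.06] T [-1.301  0.786  0.204] 0.03095292996350275 -0.046
```

Request:
{"op": "carry_out", "data": {"translation": [[0, 0, 0], [0, 0, 0]], "turn": [0.02, 0.04], "gripper": [0.2, 0.2]}}

```text
time_s: 16.82
tool_pos: [0.6358, -0.0376, 0.1193]
tool_rot: [180.0, 0.2, 43.0]
force: [-4.0, -6.1, 4.8]
grip_width: 0.0308
```

```bash
python3 st.py
```

```text
16.825 [ 0.6358 -0.0376  0.1193] yaw 43.0 F [-4.   -6.12  4.75] T [-1.212  0.751  0.18 ] 0.03077338433755423 -0.046
```

Request:
{"op": "carry_out", "data": {"translation": [[0, 0, 0], [0, 0, 0]], "turn": [0.02, 0.04], "gripper": [0.2, 0.2]}}

```text
time_s: 17.08
tool_pos: [0.6357, -0.0377, 0.1193]
tool_rot: [180.0, 0.2, 40.7]
force: [-3.5, -6.1, 3.5]
grip_width: 0.0307
```

```bash
python3 st.py
```

```text
17.075 [ 0.6357 -0.0377  0.1193] yaw 40.71 F [-3.54 -6.14  3.52] T [-1.284  0.837  0.232] 0.030718832147354585 -0.046
```

Request:
{"op": "carry_out", "data": {"translation": [[0, 0, 0], [0, 0, 0]], "turn": [0.02, 0.04], "gripper": [0.2, 0.2]}}

```text
time_s: 17.32
tool_pos: [0.6356, -0.0377, 0.1193]
tool_rot: [179.9, 0.2, 38.4]
force: [-4.6, -4.7, 4.0]
grip_width: 0.0311
```

```bash
python3 st.py
```

```text
17.325 [ 0.6356 -0.0377  0.1193] yaw 38.42 F [-4.56 -4.72  4.01] T [-1.224  0.828  0.225] 0.031065480605453142 -0.046
```

Request:
{"op": "carry_out", "data": {"translation": [[0, 0, 0], [0, 0, 0]], "turn": [0.02, 0.04], "gripper": [0.2, 0.2]}}

```text
time_s: 17.58
tool_pos: [0.6356, -0.0377, 0.1193]
tool_rot: [179.9, 0.2, 36.1]
force: [-4.4, -5.4, 4.2]
grip_width: 0.0309
```

```bash
python3 st.py
```

```text
17.575 [ 0.6356 -0.0377  0.1193] yaw 36.13 F [-4.38 -5.45  4.21] T [-1.258  0.898  0.221] 0.030925635657810816 -0.046
```

Request:
{"op": "carry_out", "data": {"translation": [[0, 0, 0], [0, 0, 0]], "turn": [0.02, 0.04], "gripper": [0.2, 0.2]}}

```text
time_s: 17.82
tool_pos: [0.6355, -0.0378, 0.1193]
tool_rot: [179.9, 0.2, 33.8]
force: [-5.3, -6.0, 4.5]
grip_width: 0.031
```

```bash
python3 st.py
```

```text
17.825 [ 0.6355 -0.0378  0.1193] yaw 33.83 F [-5.28 -5.96  4.54] T [-1.257  0.899  0.207] 0.031000882070755978 -0.046
```

Request:
{"op": "carry_out", "data": {"translation": [[0, 0, 0], [0, 0, 0]], "turn": [0.02, 0.04], "gripper": [0.2, 0.2]}}

```text
time_s: 18.08
tool_pos: [0.6354, -0.0378, 0.1193]
tool_rot: [179.9, 0.2, 31.5]
force: [-4.8, -6.3, 4.9]
grip_width: 0.0311
```

```bash
python3 st.py
```

```text
18.075 [ 0.6354 -0.0378  0.1193] yaw 31.54 F [-4.75 -6.3   4.89] T [-1.285  0.964  0.271] 0.031113088741866725 -0.046
```

Request:
{"op": "carry_out", "data": {"translation": [[0, 0, 0], [0, 0, 0]], "turn": [0.02, 0.04], "gripper": [0.2, 0.2]}}

```text
time_s: 18.32
tool_pos: [0.6354, -0.0378, 0.1193]
tool_rot: [179.9, 0.2, 29.2]
force: [-4.8, -6.0, 5.2]
grip_width: 0.0309
```

```bash
python3 st.py
```

```text
18.325 [ 0.6354 -0.0378  0.1193] yaw 29.24 F [-4.8  -5.98  5.17] T [-1.308  1.062  0.207] 0.030910650505538814 -0.046
```

Request:
{"op": "carry_out", "data": {"translation": [[0, 0, 0], [0, 0, 0]], "turn": [0.02, 0.04], "gripper": [0.2, 0.2]}}

```text
time_s: 18.58
tool_pos: [0.6353, -0.0379, 0.1193]
tool_rot: [179.9, 0.2, 27.0]
force: [-5.3, -5.7, 4.3]
grip_width: 0.0312
```

```bash
python3 st.py
```

```text
18.575 [ 0.6353 -0.0379  0.1193] yaw 26.95 F [-5.25 -5.75  4.34] T [-1.307  1.072  0.197] 0.031216738504863933 -0.046
```

Request:
{"op": "carry_out", "data": {"translation": [[0, 0, 0], [0, 0, 0]], "turn": [0.02, 0.04], "gripper": [0.2, 0.2]}}

```text
time_s: 18.82
tool_pos: [0.6352, -0.0379, 0.1193]
tool_rot: [179.9, 0.2, 24.7]
force: [-6.1, -6.0, 4.4]
grip_width: 0.031
```

```bash
python3 st.py
```

```text
18.825 [ 0.6352 -0.0379  0.1193] yaw 24.66 F [-6.07 -6.05  4.4 ] T [-1.284  1.129  0.186] 0.030993927005905746 -0.046
```

Request:
{"op": "carry_out", "data": {"translation": [[0, 0, 0], [0, 0, 0]], "turn": [0.02, 0.04], "gripper": [0.2, 0.2]}}

```text
time_s: 19.08
tool_pos: [0.6352, -0.038, 0.1193]
tool_rot: [179.9, 0.2, 22.4]
force: [-6.6, -5.9, 4.5]
grip_width: 0.0311
```

```bash
python3 st.py
```

```text
19.075 [ 0.6352 -0.038   0.1193] yaw 22.37 F [-6.63 -5.87  4.5 ] T [-1.304  1.129  0.193] 0.031080642273433694 -0.046
```

Request:
{"op": "carry_out", "data": {"translation": [[0, 0, 0], [0, 0, 0]], "turn": [0.02, 0.04], "gripper": [0.2, 0.2]}}

```text
time_s: 19.32
tool_pos: [0.6351, -0.038, 0.1193]
tool_rot: [179.9, 0.2, 20.1]
force: [-5.8, -6.0, 5.3]
grip_width: 0.0308
```

```bash
python3 st.py
```

```text
19.325 [ 0.6351 -0.038   0.1193] yaw 20.07 F [-5.75 -6.01  5.25] T [-1.325  1.13   0.23 ] 0.03077941186800806 -0.046
```

Request:
{"op": "carry_out", "data": {"translation": [[0, 0, 0], [0, 0, 0]], "turn": [0.02, 0.04], "gripper": [0.2, 0.2]}}

```text
time_s: 19.58
tool_pos: [0.6351, -0.038, 0.1193]
tool_rot: [179.9, 0.2, 17.8]
force: [-6.1, -6.5, 5.6]
grip_width: 0.0308
```

```bash
python3 st.py
```

```text
19.575 [ 0.6351 -0.038   0.1193] yaw 17.78 F [-6.13 -6.52  5.58] T [-1.377  1.225  0.197] 0.030843670739643895 -0.047
```

Request:
{"op": "carry_out", "data": {"translation": [[0, 0, 0], [0, 0, 0]], "turn": [0.02, 0.04], "gripper": [0.2, 0.2]}}

```text
time_s: 19.82
tool_pos: [0.635, -0.038, 0.1193]
tool_rot: [179.9, 0.2, 15.5]
force: [-6.7, -6.7, 5.5]
grip_width: 0.0309
```

```bash
python3 st.py
```

```text
19.825 [ 0.635  -0.038   0.1193] yaw 15.49 F [-6.69 -6.67  5.52] T [-1.328  1.249  0.207] 0.0309167195814749 -0.047
```

Request:
{"op": "carry_out", "data": {"translation": [[0, 0, 0], [0, 0, 0]], "turn": [0.02, 0.04], "gripper": [0.2, 0.2]}}

```text
time_s: 20.08
tool_pos: [0.6349, -0.038, 0.1193]
tool_rot: [179.9, 0.2, 13.2]
force: [-6.5, -6.2, 4.5]
grip_width: 0.0313
```

```bash
python3 st.py
```

```text
20.075 [ 0.6349 -0.038   0.1193] yaw 13.19 F [-6.51 -6.25  4.54] T [-1.331  1.308  0.202] 0.03134294271294046 -0.047
```

Request:
{"op": "carry_out", "data": {"translation": [[0, 0, 0], [0, 0, 0]], "turn": [0.02, 0.04], "gripper": [0.2, 0.2]}}

```text
time_s: 20.32
tool_pos: [0.6348, -0.0381, 0.1193]
tool_rot: [179.9, 0.2, 10.9]
force: [-7.2, -5.8, 6.6]
grip_width: 0.0308
```

```bash
python3 st.py
```

```text
20.325 [ 0.6348 -0.0381  0.1193] yaw 10.91 F [-7.17 -5.77  6.58] T [-1.344  1.333  0.206] 0.030841233872376066 -0.046
```

Request:
{"op": "carry_out", "data": {"translation": [[0, 0, 0], [0, 0, 0]], "turn": [0.02, 0.04], "gripper": [0.2, 0.2]}}

```text
time_s: 20.58
tool_pos: [0.6347, -0.0381, 0.1193]
tool_rot: [179.9, 0.2, 8.6]
force: [-7.5, -5.6, 5.9]
grip_width: 0.0307
```

```bash
python3 st.py
```

```text
20.575 [ 0.6347 -0.0381  0.1193] yaw 8.62 F [-7.5  -5.57  5.95] T [-1.392  1.4    0.191] 0.03074613402215973 -0.065
```

Request:
{"op": "carry_out", "data": {"translation": [[0, 0, 0]], "turn": [0.02], "gripper": [0.2]}}

```text
time_s: 20.7
tool_pos: [0.6347, -0.0381, 0.1193]
tool_rot: [179.8, 0.2, 7.5]
force: [-6.0, -6.9, 5.2]
grip_width: 0.0308
```

```bash
python3 st.py
```

```text
20.7 [ 0.6347 -0.0381  0.1193] yaw 7.47 F [-5.96 -6.85  5.15] T [-1.448  1.421  0.203] 0.030829679778212674 -0.075
```

Request:
{"op": "carry_out", "data": {"translation": [[0, 0, 0]], "turn": [0.02], "gripper": [0.2]}}

```text
time_s: 20.82
tool_pos: [0.6347, -0.0381, 0.1193]
tool_rot: [179.8, 0.2, 6.3]
force: [-6.6, -7.1, 5.7]
grip_width: 0.0307
```

```bash
python3 st.py
```

```text
20.825 [ 0.6347 -0.0381  0.1193] yaw 6.33 F [-6.59 -7.14  5.69] T [-1.374  1.408  0.195] 0.030673204836309982 -0.084
```

Request:
{"op": "carry_out", "data": {"translation": [[0, 0, 0]], "turn": [0.02], "gripper": [0.2]}}

```text
time_s: 20.95
tool_pos: [0.6346, -0.0381, 0.1193]
tool_rot: [179.8, 0.2, 5.2]
force: [-6.8, -6.7, 6.2]
grip_width: 0.0309
```

```bash
python3 st.py
```

```text
20.95 [ 0.6346 -0.0381  0.1193] yaw 5.18 F [-6.75 -6.71  6.17] T [-1.413  1.377  0.292] 0.030916987326466323 -0.093
```

The nose has landed, at about 1.08 rad. Joint 7 effort now grows by 0.0097 N m per 0.02 rad, against 0.0101 expected. The force is about 4 N, so about 0.14 rad remains.

Request:
{"op": "carry_out", "data": {"translation": [[0, 0, 0], [0, 0, 0]], "turn": [0.02, 0.04], "gripper": [0.2, 0.2]}}

```text
time_s: 21.2
tool_pos: [0.6345, -0.038, 0.1193]
tool_rot: [179.8, 0.2, 2.9]
force: [-8.4, -5.6, 6.2]
grip_width: 0.0308
```

```bash
python3 st.py
```

```text
21.2 [ 0.6345 -0.038   0.1193] yaw 2.89 F [-8.45 -5.62  6.17] T [-1.424  1.49   0.282] 0.030833101775457658 -0.112
```

Request:
{"op": "carry_out", "data": {"translation": [[0, 0, 0], [0, 0, 0]], "turn": [0.02, 0.04], "gripper": [0.2, 0.2]}}

```text
time_s: 21.45
tool_pos: [0.6345, -0.0381, 0.1193]
tool_rot: [179.8, 0.2, 0.6]
force: [-6.8, -6.5, 5.8]
grip_width: 0.0312
```

```bash
python3 st.py
```

```text
21.45 [ 0.6345 -0.0381  0.1193] yaw 0.61 F [-6.78 -6.47  5.81] T [-1.399  1.544  0.269] 0.0311676624908318 -0.131
```

Request:
{"op": "carry_out", "data": {"translation": [[0, 0, 0], [0, 0, 0]], "turn": [0.02, 0.04], "gripper": [0.2, 0.2]}}

```text
time_s: 21.7
tool_pos: [0.6344, -0.0381, 0.1193]
tool_rot: [179.8, 0.2, -1.7]
force: [-8.2, -6.5, 6.2]
grip_width: 0.0307
```

```bash
python3 st.py
```

```text
21.7 [ 0.6344 -0.0381  0.1193] yaw -1.68 F [-8.21 -6.47  6.16] T [-1.31   1.601  0.308] 0.030736247798096476 -0.149
```

Request:
{"op": "carry_out", "data": {"translation": [[0, 0, 0], [0, 0, 0], [0, 0, 0], [0, 0, 0]], "turn": [0.015, 0.025, 0.025, 0.025], "gripper": [0.2, 0.2, 0.2, 0.2]}}

```text
time_s: 22.2
tool_pos: [0.6344, -0.0381, 0.1193]
tool_rot: [179.8, 0.2, -3.1]
force: [-7.9, -5.8, 6.4]
grip_width: 0.0309
```

```bash
python3 st.py
python3 - <<'E'
from h import *
import cv2
r=[]
for i in range(6):
    im=read_camera("scene"); s=telemetry.get_obs(); r.append([s['wrist_torque'][2],s['effort'][6]])
print(np.mean(r,0),np.std(r,0))
E
```

```text
22.2 [ 0.6344 -0.0381  0.1193] yaw -3.09 F [-7.86 -5.79  6.4 ] T [-1.347  1.589  0.36 ] 0.030905734872532366 -0.241
[ 0.24944252 -0.24135231] [0.03415733 0.00015358]
```

Request:
{"op": "carry_out", "data": {"translation": [[0, 0, 0], [0, 0, 0], [0, 0, 0], [0, 0, 0], [0, 0, 0]], "turn": [0, 0, 0, 0, 0], "gripper": [0.45, 0.6, 0.7, 0.7, 0.7]}}

```text
time_s: 23.12
tool_pos: [0.6366, -0.0354, 0.1192]
tool_rot: [-180.0, -0.0, -3.0]
force: [-0.3, 0.2, 0.3]
grip_width: 0.06
```

```bash
python3 st.py
```

```text
23.125 [ 0.6366 -0.0354  0.1192] yaw -2.97 F [-0.26  0.19  0.32] T [-0.012 -0.141  0.034] 0.05997727400172335 -0.001
```

Request:
{"op": "carry_out", "data": {"translation": [[0, 0, -2], [0, 0, -5], [0, 0, -9], [-5, 0, -10], [-10, 0, -10]], "turn": [0, 0, 0, 0, 0], "gripper": [0.7, 0.7, 0.7, 0.7, 0.7]}}

```text
time_s: 23.75
tool_pos: [0.5369, -0.0299, 0.222]
tool_rot: [-180.0, -0.2, -3.0]
force: [-0.4, 0.3, 0.6]
grip_width: 0.0608
```

Request:
{"op": "carry_out", "data": {"translation": [[-4, 0, 0], [-4, 0, 0], [-4, 0, 0]], "turn": [0, 0, 0], "gripper": [0.7, 0.7, 0.7]}}

```text
time_s: 24.12
tool_pos: [0.4977, -0.0285, 0.2207]
tool_rot: [180.0, -0.2, -3.0]
force: [-1.1, 0.8, 0.8]
grip_width: 0.061
```

```bash
python3 st.py
python3 - <<'E'
from h import *
import cv2
im=read_camera("scene")[:,:,::-1].copy()
a=im[175:260,205:325]; a=cv2.resize(a,None,fx=4.5,fy=4.5,interpolation=cv2.INTER_CUBIC)
b=cv2.imread("pics/scene0.png")[175:260,205:325]; b=cv2.resize(b,None,fx=4.5,fy=4.5,interpolation=cv2.INTER_CUBIC)
cv2.imwrite("pics/cs12.png",np.vstack([b[:290],a[:300]]))
im=read_camera("top")[:,:,::-1].copy()
a=im[140:250,225:335]; a=cv2.resize(a,None,fx=3.6,fy=3.6,interpolation=cv2.INTER_CUBIC)
b=cv2.imread("pics/top0.png")[140:250,225:335]; b=cv2.resize(b,None,fx=3.6,fy=3.6,interpolation=cv2.INTER_CUBIC)
cv2.imwrite("pics/ct12.png",np.hstack([b,a]))
E
```

```text
24.125 [ 0.4977 -0.0285  0.2207] yaw -2.98 F [-1.08  0.77  0.8 ] T [-0.075 -0.115 -0.007] 0.060975077711934146 0.004
```

View pics/cs12.png

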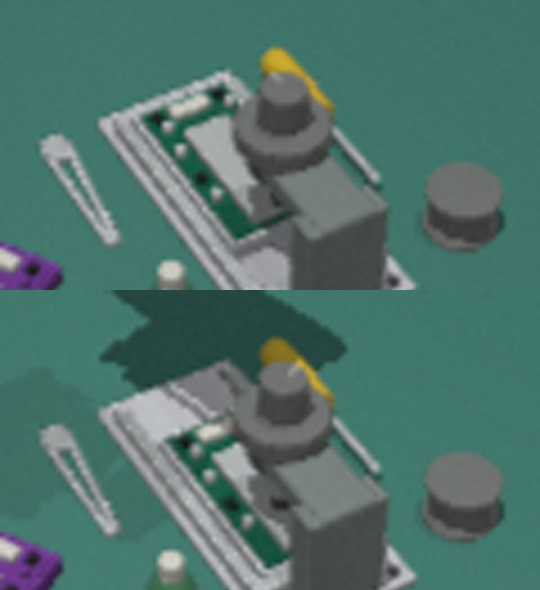

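View pics/ct12.png

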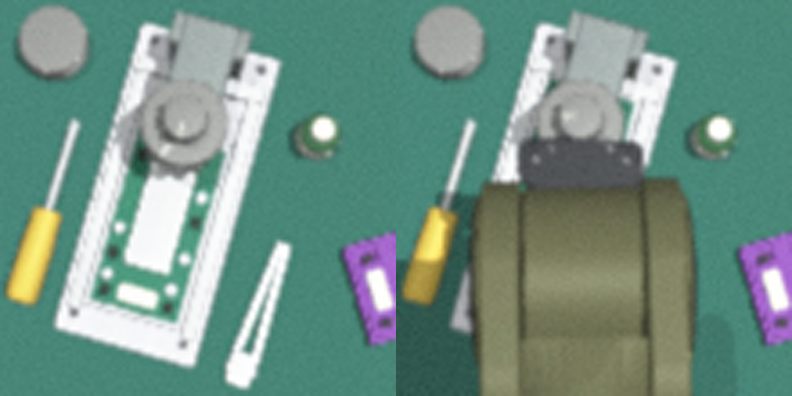

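Run:
```python
from h import *
import cv2
c,s=np.cos(YAW),np.sin(YAW)
im=read_camera("scene")[:,:,::-1].copy()
b=cv2.imread("pics/scene0.png")
for n,i in(("b",b),("a",im)):
    h=cv2.cvtColor(i,cv2.COLOR_BGR2HSV); m=cv2.inRange(i,(0,0,0),(255,255,255))
    a=i[180:245,225:290]; cv2.imwrite(f"pics/e_{n}.png",cv2.resize(a,None,fx=6,fy=6,interpolation=cv2.INTER_CUBIC))
cv2.imwrite("pics/e.png",np.hstack([cv2.imread("pics/e_b.png"),cv2.imread("pics/e_a.png")]))
```

```text
(no output)
```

View pics/e.png

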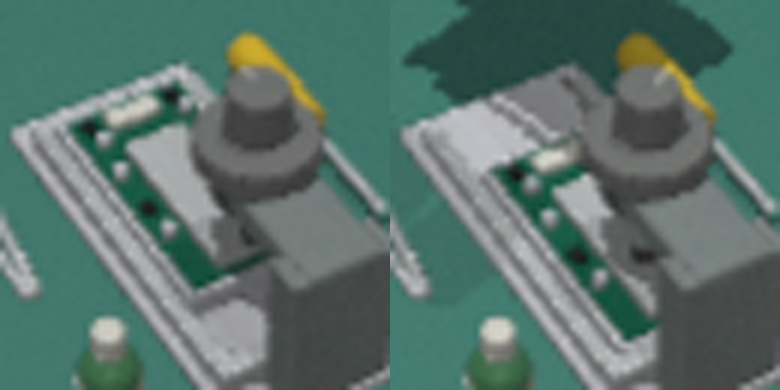

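Run:
```python
from h import *
f=lambda x,y:at('scene',(x+.5)/6-.5+225,(y+.5)/6-.5+180,.025)[:2]
c,s=np.cos(YAW),np.sin(YAW)
for p,q in(((104,138),(141,183)),((121,170),(158,217)),((169,228),(209,277)),((148,207),(187,256)),((90,130),(125,173))):
    d=f(*q)-f(*p); print(round(d@[c,s],4),round(d@[-s,c],4))
```

```text
0.0405 0.0005
0.0407 -0.0002
0.0405 0.0005
0.0411 0.0001
0.039 0.0004
```

```bash
python3 -c "
from cell import *
print(sign_off())"
```

```text
the job is handed in; nothing more can be done
None
```

I pushed the tray home, turned the inner knob clockwise about 1.33 rad, let go, backed the arm clear and handed the job in at about 24 s. No verdict was reported.

- **Tray:** It stopped firmly at the end stop and did not move under 14 N of push. Board features in the before and after pictures moved about 40 mm along the rails with no sideways drift. That agrees with a start about 38 mm short.
- **Nose force:** It landed at about 1.08 rad. Joint effort while turning then rose at the expected rate. I stopped at an estimated 9.5–10 N. This is worked out from angle and torque slope; I had no direct reading of the nose force.
- **Ring and bystanders:** The fingers stayed about 9 mm above the outer ring. The last pictures show no visible shift of the bystanders in view (spool, flux, driver, tweezers). I did not re-check the parts tray, capacitor or brush, or measure the white mark on the ring afterwards.
- **Readings that disagreed:**
  - The fingertips sat about 11 mm behind the TCP, not 8 mm ahead as described. I confirmed this in the pictures and by the lack of contact, and planned both heights accordingly.
  - The wrist torque was too noisy to catch the landing at once; the joint-7 effort showed it. The wrist torque later rose in agreement.

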